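# Put the clamping kit back in its caddy

## Robot

A 6-joint arm with a two-finger parallel gripper is mounted at the origin on the work surface. World frame = base frame: x ahead of the robot, y to its left, z up, the work surface at z = 0. Lengths are in m, angles in degrees, forces in N, time in s.
With the tool pointing down it reaches from about 0.3 to 0.75 m from the base axis. Payload 8.5 kg.
Tool frame: the origin (TCP) lies between the finger pads; the fingertips stand env.finger_overhang ahead of it and the grasp point (between the pads) lies 2 mm behind it (env.finger_overhang is the distance from the TCP to the fingertips, in m); z points along the fingers, y is the line along which they close (so a half turn about z gives the same grasp; the last joint's range is limited). The gripper opens to 85 mm and grips with 20 to 120 N. Pads are 22 mm wide; open, the fingers measure 114 mm over their backs; the gripper's body (76 mm by 85 mm) begins 54 mm behind the grasp point. The pads swing forward as they close: fully open they stand 13 mm farther back than shut.
Start: joints at [-83.554, 21.807, 74.336, -0, 83.858, -12.336], TCP at [0.177, -0.521, 0.248] pointing down, gripper open.
Joint ranges: [-178.18, 178.18], [-50.72, 133.34], [12.68, 142.11], [-81.47, 261.47], [9.98, 163.14], [-165.26, 165.26]. Speed limits (degrees/s): [136.94, 136.94, 180, 180, 180, 180].

## Interface

Orientations are given as a 3x3 rotation matrix whose columns are the frame's x, y, z axes.
In Python, from rig import env gives the robot as it stands. The module is installed in compiled form; this text tells all that it offers.
- The arm moves only by the tool jog_arm, never from a script. Its arguments are lists of equal length, an entry for each row: "hand": the finger opening in m, from 0 to 0.0854; "travel": the shift along the world's x, y, z in m, a list of three; "yaw": the turn about the world's z in rad. A call has exactly 5 rows; each row shifts and turns the commanded pose from where the row before left it; what a row does not reach is not made up. A row lasts 1/8 s, in which the tool goes at most 62.5 mm and 10.7 degrees, less where a joint would pass 70% of its speed; a pose out of reach is approached as far as the arm can. A call is refused whole if a number of a shift passes 0.0625 or a number of a turn 0.188, either way. A call with a gripper value outside its range is refused whole. The fingers move at their own pace and stop on an object; "grip_force" is the grip in N (left out, the last holds). Time passes only in rows, so rows that do not move let the fingers close, or fill a call up. It gives the time, the measured TCP pose, the force, the opening and the grip force at its end, in the units of the state.
- env.observe(): the state, without advancing time (a new reading comes with each control period).
- env.get_image(name): name is "scene" or "top" or "wrist"; returns the picture (480x640x3 uint8, red, green, blue); there is no depth.
- env.calibration(name): a dict with "fx", "fy", "cx", "cy" (pixels), "k1" (the pictures are not rectified: a ray, as slopes to the right and down, at radius r is drawn at 1 + k1 r^2 times it, then the intrinsics apply), "position" and "rotation" of the camera in the world; the wrist camera has in their place "hand_eye" (4x4, takes a point from camera to tool coordinates, whose origin is the TCP and whose axes are the flange's). Camera axes: x right, y down, z forward; pixel columns grow to the right and rows downward; lengths in m; the calibration is good to about 2 mm. A picture is of the moment at which its call begins: read the wrist's pose just before it. calibration takes no time and is no camera call.
- env.close_job(): hands the job in; it is judged then, once.
The state is a dict: "time_s": time; "q": joint angles; "qvel": joint speeds; "joint_efforts": joint torques, N m; "position": TCP position; "tool_rot": TCP orientation; "ft_force": force on the tool from outside, world axes, zero at the start; "wrist_torque": the same for the moment, N m; "grip_width": finger opening in m; "gripper_force": force on a finger pad.
Only numpy, scipy, OpenCV 4.12 (cv2) and the standard library are available. Lean on these libraries where they do the work, as an engineer would, in place of code of your own. Each camera call takes 0.05 s, during which the arm holds its last target. There are 200 camera calls.

## Task

Gather the three clamping parts scattered on the bench into the caddy, each upright and flat on the floor of the bin made for it: the V-block in the square bin, the stepped block in the long narrow bin (lengthwise, steps up) and the big hexagon nut in the round bin. Leave the plain block, the round sleeve, the spray can and the file standing or lying where they are.

Things in the scene. Friction and masses are not known exactly. Their poses are not given: they have to be found in the camera images.
- v_block: Bare steel V-block, 50 x 50 x 50 mm, standing with its V groove up (V 40 mm wide at the top, 20 mm deep, running along its x axis). Origin: centre of the underside; z up. Grip it across its two plain sides (y = +-25 mm), which run the full height. About 0.6 kg. To go in the square bin.
- step_block: Bare steel stepped clamping block: 75 mm long (x), 28 mm wide (y), three steps each 25 mm long, 22 mm high at the -x end, 36 mm in the middle, 50 mm at the +x end. Origin: centre of the underside (middle of the middle step); z up. The centre of mass lies 6 mm towards +x. Grip it across its 28 mm width, on the highest step (x = 12.5 to 37.5 mm). About 0.45 kg. To go in the long bin, its length along the bin's length, either way round.
- hex_nut: Long bare steel hexagon nut standing on end: 46 mm across the flats, 53 mm across the corners, 50 mm high, thick walls round a 22 mm bore. Origin: centre of the underside; z up; flats face its +x axis and every 60 degrees from it. About 0.45 kg. To go in the round bin.
- plain_block: Look-alike, to be left alone: solid bare steel cube block, 50 x 50 x 50 mm, no groove. Origin: centre of the underside.
- sleeve: Look-alike, to be left alone: round bare steel sleeve standing on end, outside diameter 46 mm, thin wall round a 34 mm bore, 50 mm high. Origin: centre of the underside.
- square_bin: Square open light sheet-metal bin, 76 x 76 mm outside, 70 x 70 mm inside, walls 3 mm. Origin: centre of its underside, which lies 8 mm above the bench; its floor is 3 mm and its rim 16 mm above the origin; x and y along its sides. The three bins are fixed side by side in one fixed, low plywood caddy (290 x 130 mm, rim 14 mm high), 92 mm apart centre to centre in a row along the bins' shared x axis, in any sequence.
- long_bin: Long narrow open light sheet-metal bin, 54 mm (x) by 102 mm (y) outside, 48 x 96 mm inside, walls 3 mm; its length runs along y. Origin: centre of its underside, 8 mm above the bench; floor 3 mm and rim 16 mm above the origin. In the same caddy.
- round_bin: Round open light sheet-metal bin, 80 mm outside and 74 mm inside diameter, wall 3 mm. Origin: centre of its underside, 8 mm above the bench; floor 3 mm and rim 16 mm above the origin. In the same caddy.
- spray_can: Bystander, to be left alone: upright black spray can with a red cap, 60 mm diameter, 170 mm high, on the right of the caddy. Origin: centre of the underside.
- file: Bystander, to be left alone: flat file with an orange handle lying beyond the parts, 250 mm long (x, handle at -x), 28 mm wide, 24 mm high. Origin: on the underside, 120 mm from the handle's end.

How it is judged (in metres and radians):
At the end, for the whole second after the job is handed in: V-block in the square, stepped block in the long, nut in the round bin: each within 16.5 mm of the bin's centre, less than 4 mm above its floor, upright within 0.1 rad, at rest, released. Plain block, sleeve, can and file within 25 mm of their starts, not tipped (horizontal distance between v_block and square_bin below 0.0165 m and z of v_block in the frame of square_bin between 0 and 0.007 m and angle between each of v_block, step_block, hex_nut's own z axis and vertical below 0.1 rad and linear speed of each of v_block, step_block, hex_nut below 0.02 m/s and angular speed of each of v_block, step_block, hex_nut below 0.1 rad/s and horizontal distance between step_block and long_bin below 0.0165 m and z of step_block in the frame of long_bin between 0 and 0.007 m and horizontal distance between hex_nut and round_bin below 0.0165 m and z of hex_nut in the frame of round_bin between 0 and 0.007 m and not (distance of plain_block from where it was at the start of the episode above 0.025 m or angle between plain_block's own z axis and vertical above 0.4 rad) and not (distance of sleeve from where it was at the start of the episode above 0.025 m or angle between sleeve's own z axis and vertical above 0.4 rad) and not (distance of spray_can from where it was at the start of the episode above 0.025 m or angle between spray_can's own z axis and vertical above 0.4 rad) and not (distance of file from where it was at the start of the episode above 0.025 m or angle between file's own z axis and vertical above 0.4 rad)); the robot touches nothing.
It fails at once if the plain block is moved more than 25 mm from its place or tipped over (distance of plain_block from where it was at the start of the episode above 0.025 m or angle between plain_block's own z axis and vertical above 0.4 rad).
It fails at once if the round sleeve is moved more than 25 mm from its place or tipped over (distance of sleeve from where it was at the start of the episode above 0.025 m or angle between sleeve's own z axis and vertical above 0.4 rad).
It fails at once if the spray can is moved more than 25 mm from its place or tipped over (distance of spray_can from where it was at the start of the episode above 0.025 m or angle between spray_can's own z axis and vertical above 0.4 rad).
It fails at once if the file is moved more than 25 mm from its place or tipped over (distance of file from where it was at the start of the episode above 0.025 m or angle between file's own z axis and vertical above 0.4 rad).
It also fails if it takes over 90 s, if anything falls off the work surface, if the arm or the gripper's body presses on something with over 40 N, if the wrist force passes 120 N, or if a joint passes its speed limit or range.

## Working session

There is one attempt and no reset: what is moved stays moved. The work goes in short steps, Python scripts to look and compute and a tool call to move; the robot and the scene stay as the last step left them, time stands still between calls to the robot, and variables do not carry over. Pictures are saved under pics/ and viewed, at most 14 in all, crops included, and the job is handed in when it is done.

Besides the shell and the picture viewer there is one more tool, called after "Call:" by a JSON object that holds its "fn" and its "kwargs". jog_arm: Moves the arm, as the interface text tells. Its arguments: {"type":"object","properties":{"hand":{"type":"array"},"travel":{"type":"array"},"yaw":{"type":"array"},"grip_force":{"type":"number"}},"required":["hand","travel","yaw"]}

```bash
mkdir -p pics; python3 - <<'E'
from rig import env
import cv2,numpy as np
np.set_printoptions(precision=4,suppress=True)
for n in ["top","scene"]:
    im=env.get_image(n); cv2.imwrite(f"pics/{n}0.png",im[:,:,::-1]); print(n,env.calibration(n))
print(env.calibration("wrist"),env.finger_overhang,env.observe())
E
```

```text
top {'fx': 544.842223959382, 'fy': 544.842223959382, 'cx': 329.2242668575943, 'cy': 247.821969714628, 'k1': -0.163036529821892, 'position': array([ 0.405 , -0.0585,  1.4462]), 'rotation': array([[ 0.0173, -0.9899,  0.1408],
       [-0.9998, -0.0163,  0.0081],
       [-0.0057, -0.1409, -0.99  ]])}
scene {'fx': 606.6528203963879, 'fy': 606.6528203963879, 'cx': 315.02808534299436, 'cy': 236.52791818674925, 'k1': -0.048948750389488364, 'position': array([1.5665, 0.1659, 0.9143]), 'rotation': array([[-0.2193,  0.6511, -0.7266],
       [ 0.9756,  0.1548, -0.1558],
       [ 0.011 , -0.7431, -0.6691]])}
{'fx': 353.6087511809488, 'fy': 353.6087511809488, 'cx': 321.6360553227627, 'cy': 242.3371180868466, 'k1': -0.017993758064017415, 'hand_eye': array([[-0.0007, -0.9468, -0.3219,  0.0831],
       [ 1.    , -0.0005, -0.0006,  0.    ],
       [ 0.0004, -0.3219,  0.9468, -0.1252],
       [ 0.    ,  0.    ,  0.    ,  1.    ]])} 0.017 {'time_s': 0.1, 'q': array([-83.5526,  21.8369,  74.3782,   0.0005,  83.8572, -12.3365]), 'qvel': array([-0.0057, -0.1847, -0.1678, -0.0147,  0.1326,  0.0669]), 'joint_efforts': array([  0.0026, -44.9223, -23.1659,  -0.0003,   0.0036,  -0.    ]), 'position': array([ 0.1771, -0.5205,  0.2478]), 'tool_rot': array([[ 0.9467,  0.322 , -0.0001],
       [ 0.322 , -0.9467,  0.0013],
       [ 0.0003, -0.0012, -1.    ]]), 'ft_force': array([-0.1955,  1.2327, -0.0273]), 'wrist_torque': array([-0.035 , -0.0052, -0.0629]), 'gripper_force': 0.0, 'grip_width': 0.0853977729585651}
```

View pics/top0.png

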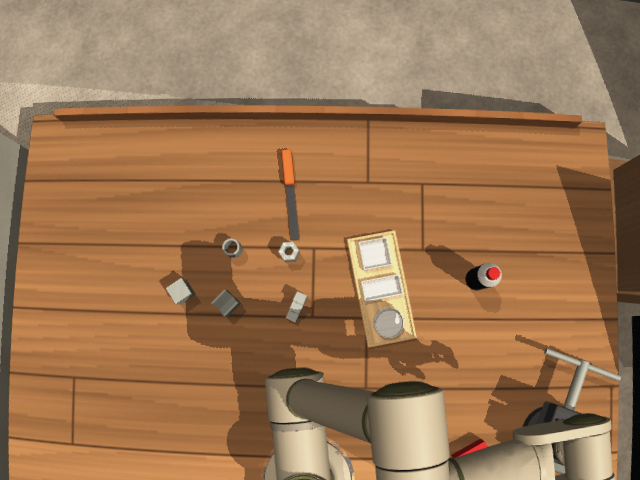

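View pics/scene0.png

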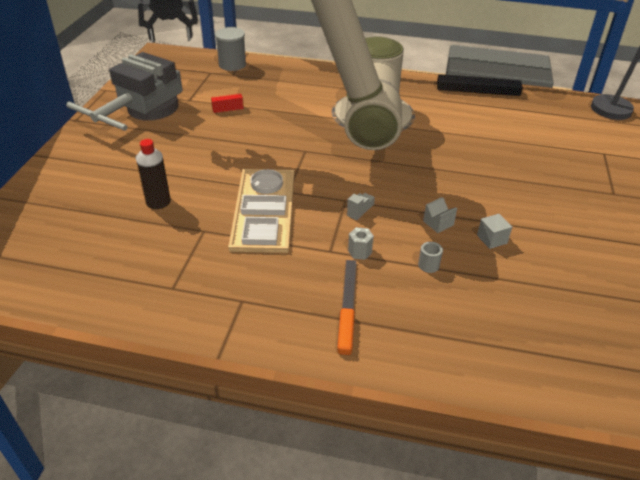

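The top view shows the V-block at (225,303), plain block at (179,291), sleeve at (232,247), nut at (289,251) and step block at (297,306). The bins are square (374,253), long (381,288) and round (388,323). The scene view agrees, with the V groove visible at (440,213).

```bash
cat > h.py <<'E'
import numpy as np, cv2
from rig import env
np.set_printoptions(precision=4,suppress=True)
def cam(n,o=None):
    c=env.calibration(n)
    if n!="wrist": return c,np.array(c["position"]),np.array(c["rotation"])
    o=o or env.observe(); R=np.array(o["tool_rot"]); H=np.array(c["hand_eye"])
    return c,np.array(o["position"])+R@H[:3,3],R@H[:3,:3]
def ray(px,n,z,o=None):
    c,p,R=cam(n,o); px=np.atleast_2d(np.array(px,float))
    K=np.array([[c["fx"],0,c["cx"]],[0,c["fy"],c["cy"]],[0,0,1]])
    u=cv2.undistortPoints(px[:,None],K,np.array([c["k1"],0,0,0.]))[:,0]
    d=np.c_[u,np.ones(len(u))]@R.T
    return p+d*((z-p[2])/d[:,2])[:,None]
def shot(name):
    o=env.observe(); im=env.get_image("wrist")[:,:,::-1].copy(); cv2.imwrite(f"pics/{name}.png",im); np.save(f"pics/{name}.npy",np.r_[o["position"],o["tool_rot"].ravel()]); return im,o
def load(name):
    a=np.load(f"pics/{name}.npy"); return dict(position=a[:3],tool_rot=a[3:].reshape(3,3))
E
python3 - <<'E'
from h import *
for k,p,z in [("v",(225,303),.04),("plain",(179,291),.05),("sleeve",(232,247),.05),("nut",(289,251),.05),("step",(297,306),.036),("sq",(374,253),.011),("long",(381,288),.011),("round",(388,323),.011),("can",(490,273),.17),("file tip",(294,238),.02),("handle end",(286,150),.02)]:
    print(k,ray(p,"top",z)[0])
im=cv2.imread("pics/top0.png")[210:360,150:430]
cv2.imwrite("pics/crop.png",cv2.resize(im,None,fx=2.8,fy=2.8,interpolation=cv2.INTER_CUBIC))
E
```

```text
v [0.456  0.2206 0.04  ]
plain [0.4838 0.3413 0.05  ]
sleeve [0.6015 0.2062 0.05  ]
nut [0.5935 0.0569 0.05  ]
step [0.4524 0.0336 0.036 ]
sq [ 0.5972 -0.1661  0.011 ]
long [ 0.5043 -0.1852  0.011 ]
round [ 0.4126 -0.2043  0.011 ]
can [ 0.5322 -0.4321  0.17  ]
file tip [0.6326 0.047  0.02  ]
handle end [0.8758 0.0759 0.02  ]
```

View pics/crop.png

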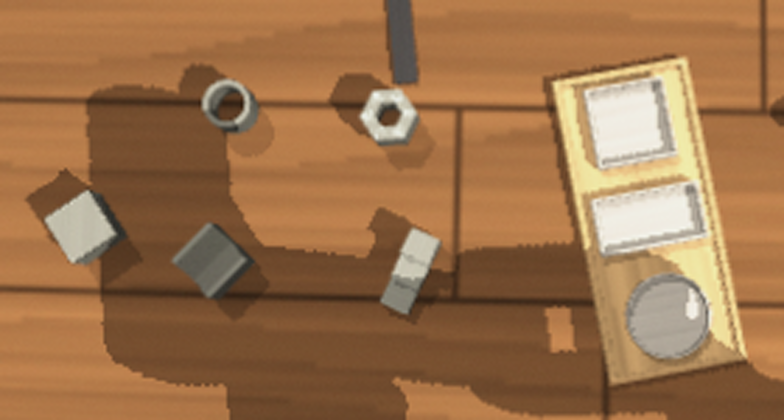

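The crop confirms the identities: grooved V-block at crop (210,260), plain block at (85,228), step block at (410,270). The bins run square, long, round. Next I move over the caddy and look closer.

Call:
{"fn": "jog_arm", "kwargs": {"hand": [0.085, 0.085, 0.085, 0.085, 0.085], "travel": [[0.042, 0.043, 0], [0.042, 0.043, 0], [0.042, 0.043, 0], [0.042, 0.043, 0], [0.042, 0.043, 0]], "yaw": [0, 0, 0, 0, 0], "grip_force": 60}}

```text
time_s: 0.72
position: [0.3881, -0.304, 0.2482]
tool_rot: [[0.947, 0.322, -0.0], [0.322, -0.947, 0.0], [-0.0, -0.0, -1.0]]
ft_force: [1.1, -0.3, -0.5]
grip_width: 0.0849
gripper_force: 0.0
```

Call:
{"fn": "jog_arm", "kwargs": {"hand": [0.085, 0.085, 0.085, 0.085, 0.085], "travel": [[0.042, 0.04, 0], [0.042, 0.04, 0], [0.03, 0.03, 0], [0, 0, 0], [0, 0, 0]], "yaw": [0, 0, 0, 0, 0]}}

```text
time_s: 1.35
position: [0.5007, -0.1959, 0.248]
tool_rot: [[0.947, 0.322, -0.001], [0.322, -0.947, 0.0], [-0.001, -0.0, -1.0]]
ft_force: [-0.0, -0.5, 0.5]
grip_width: 0.0852
gripper_force: 0.0
```

```bash
python3 - <<'E'
from h import *
im,o=shot("bins"); print(o["position"],o["time_s"],o["ft_force"])
E
```

```text
[ 0.5007 -0.1959  0.248 ] 1.35 [-0.0362 -0.4893  0.4997]
```

View pics/bins.png

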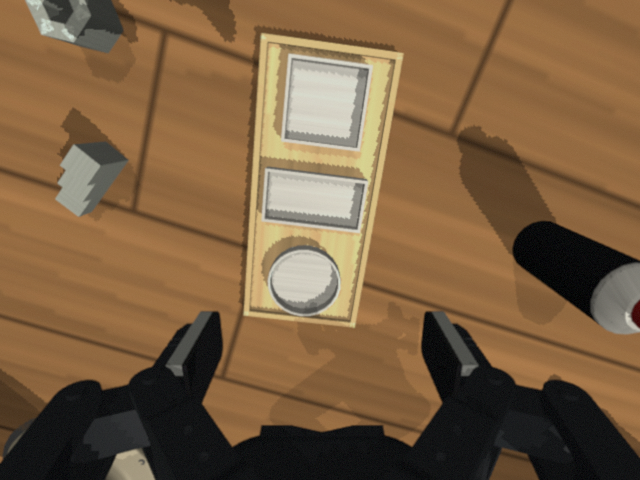

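The wrist view shows the rims clearly. Square corners are about (289,54),(371,64),(361,151),(282,141); long about (265,168),(367,180),(361,230),(263,219); the round centre is about (304,281). The step block's high end is at (100,155), away from the robot.

```bash
python3 - <<'E'
from h import *
o=load("bins")
s=ray([(289,54),(371,64),(361,151),(282,141)],"wrist",.024,o); l=ray([(265,168),(367,180),(361,230),(263,219)],"wrist",.024,o)
r=ray([(304,281),(267,282),(341,282),(304,245),(304,316)],"wrist",.024,o)
c=ray([(262,34),(403,52),(355,327),(244,314)],"wrist",.014,o)
for q in (s,l,c): print(q[:4,:2].mean(0),np.linalg.norm(q-np.roll(q,-1,0),axis=1))
print(r[0],r[1:3].mean(0),r[3:].mean(0),np.linalg.norm(r[1]-r[2]),np.linalg.norm(r[3]-r[4]))
a=(s[0]+s[1]-s[2]-s[3]); d=s.mean(0)-r[0]; print(np.degrees(np.arctan2(a[1],a[0])),np.degrees(np.arctan2(d[1],d[0])))
a=c[0]+c[1]-c[2]-c[3];print(np.degrees(np.arctan2(a[1],a[0])))
print(ray([(100,141),(127,158)],"wrist",.05,o), ray((85,185),"wrist",.036,o),ray((85,18),"wrist",.05,o))
E
```

```text
[ 0.5957 -0.1674] [0.0735 0.076  0.0761 0.0751]
[ 0.507  -0.1856] [0.1005 0.0516 0.1011 0.0516]
[ 0.5059 -0.1859] [0.1286 0.29   0.1298 0.2875]
[ 0.4187 -0.2033  0.024 ] [ 0.4176 -0.2036  0.024 ] [ 0.4178 -0.2035  0.024 ] 0.08030445731740489 0.08452524608960049
13.002188485980778 11.452793932971856
11.666268098327713
[[ 0.5019  0.0123  0.05  ]
 [ 0.4947 -0.013   0.05  ]] [[0.4526 0.0287 0.036 ]] [[0.5945 0.0373 0.05  ]]
```

Sizes match. Bins are square (0.596,-0.167), long (0.506,-0.1855) and round (0.4165,-0.204), with yaw 11.6°. Now I move over the parts.

Call:
{"fn": "jog_arm", "kwargs": {"hand": [0.085, 0.085, 0.085, 0.085, 0.085], "travel": [[-0.006, 0.055, 0], [-0.006, 0.055, 0], [-0.006, 0.055, 0], [-0.006, 0.055, 0], [-0.006, 0.055, 0]], "yaw": [-0.05, -0.05, -0.05, -0.05, -0.05]}}

```text
time_s: 2.02
position: [0.4706, 0.0798, 0.2485]
tool_rot: [[0.997, 0.074, 0.0], [0.074, -0.997, -0.0], [0.0, 0.0, -1.0]]
ft_force: [1.4, -0.2, 0.4]
grip_width: 0.085
gripper_force: 0.0
```

Call:
{"fn": "jog_arm", "kwargs": {"hand": [0.085, 0.085, 0.085, 0.085, 0.085], "travel": [[0, 0.04, 0], [0, 0, 0], [0, 0, 0], [0, 0, 0], [0, 0, 0]], "yaw": [-0.05, 0, 0, 0, 0]}}

```text
time_s: 2.65
position: [0.4712, 0.1184, 0.2483]
tool_rot: [[1.0, 0.026, -0.0], [0.026, -1.0, -0.0], [-0.0, 0.0, -1.0]]
ft_force: [-0.0, 0.2, 0.4]
grip_width: 0.0852
gripper_force: 0.0
```

```bash
python3 - <<'E'
from h import *
im,o=shot("parts"); print(o["position"],o["tool_rot"])
E
```

```text
[0.4712 0.1184 0.2483] [[ 0.9997  0.0263 -0.0001]
 [ 0.0263 -0.9997 -0.0001]
 [-0.0001  0.0001 -1.    ]]
```

View pics/parts.png

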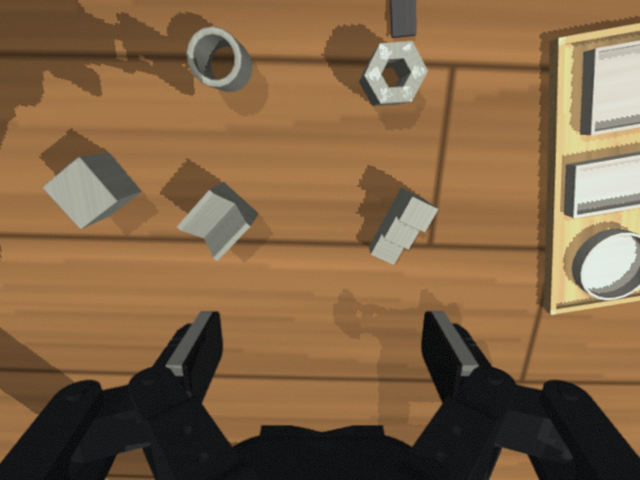

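All five parts are visible: V-block about (217,220), step about (403,225), nut about (395,73), plain (90,190), sleeve (218,57). I'll enlarge for the corners.

```bash
python3 - <<'E'
from h import *
im=cv2.imread("pics/parts.png")
a=cv2.resize(im[175:270,165:265],None,fx=4,fy=4,interpolation=cv2.INTER_CUBIC)
b=cv2.resize(im[175:270,355:450],None,fx=4,fy=4,interpolation=cv2.INTER_CUBIC)
c=cv2.resize(im[30:115,350:440],None,fx=2.5,fy=2.5,interpolation=cv2.INTER_CUBIC)
out=np.zeros((600,790,3),np.uint8); out[:380,:400]=a; out[:380,405:785]=b; out[385:385+c.shape[0],:c.shape[1]]=c
cv2.imwrite("pics/pz.png",out)
E
```

```text
(no output)
```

View pics/pz.png

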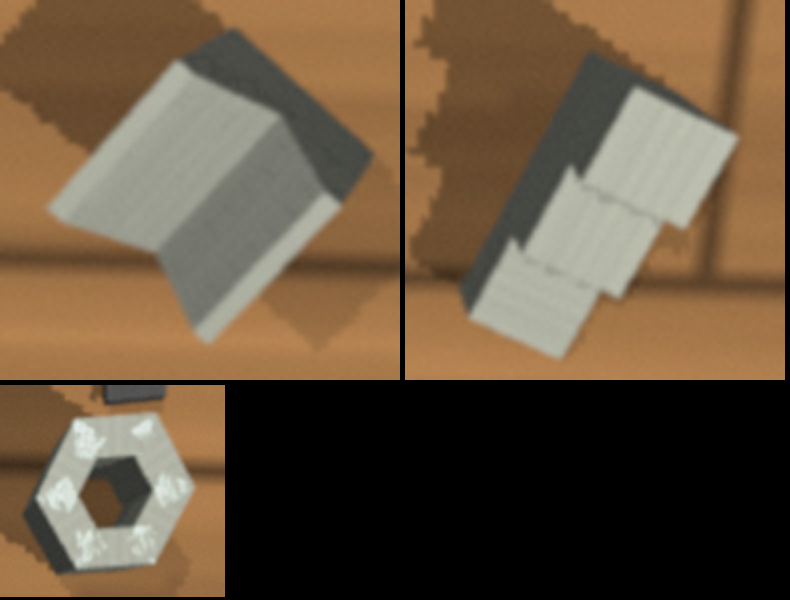

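The enlargement shows clear top-face corners: V-block (178,60),(48,208),(208,343),(342,203), the step block's top step (637,85),(738,135),(686,228),(583,178), and the nut's hexagon.

```bash
python3 - <<'E'
from h import *
o=load("parts"); A=np.array
v=ray(A([(178,60),(48,208),(208,343),(342,203)])/4+[165,175],"wrist",.05,o)
s=ray((A([(637,85),(738,135),(686,228),(583,178)])-[405,0])/4+[355,175],"wrist",.05,o)
s2=ray((A([(470,315),(562,358)])-[405,0])/4+[355,175],"wrist",.022,o)
n=ray((A([(75,420),(155,413),(195,488),(155,563),(77,569),(37,497)])-[0,385])/2.5+[350,30],"wrist",.05,o)
ang=lambda d:np.degrees(np.arctan2(d[1],d[0]))
for q in (v,s,n): print(q.mean(0),np.linalg.norm(q-np.roll(q,-1,0),axis=1))
print("v groove dir",ang(v[0]-v[1]),ang(v[3]-v[2]),"other",ang(v[0]-v[3]))
print("step x dir",ang(s[0]-s[3]),ang(s[1]-s[2]),ang(s.mean(0)-s2.mean(0)),"low end",s2.mean(0),np.linalg.norm((s.mean(0)-s2.mean(0))[:2]),"(62.5)")
print("nut corner dirs",[ang(p-n.mean(0)) for p in n])
print("plain",ray([(79,190)],"wrist",.05,o),"sleeve",ray((217,55),"wrist",.05,o),"file",ray((402,36),"wrist",.02,o))
E
```

```text
[0.4576 0.2213 0.05  ] [0.0497 0.0493 0.0504 0.0495]
[0.4746 0.0269 0.05  ] [0.0274 0.0249 0.0284 0.0248]
[0.595  0.0594 0.05  ] [0.0261 0.0269 0.0261 0.0266 0.0268 0.0258]
v groove dir -42.941939264740235 -43.17306197418566 other 47.60050508337446
step x dir -24.74316526724877 -22.393851257105002 -23.635639513157933 low end [0.4175 0.0519 0.022 ] 0.06229405834702218 (62.5)
nut corner dirs [np.float64(35.517139916271496), np.float64(-23.90537374776895), np.float64(-85.14118746215051), np.float64(-144.34248151879382), np.float64(155.3726999032018), np.float64(94.43880668871836)]
plain [[0.4898 0.3443 0.05  ]] sleeve [[0.605  0.2082 0.05  ]] file [[0.629  0.0514 0.02  ]]
```

Call:
{"fn": "jog_arm", "kwargs": {"hand": [0.065, 0.065, 0.065, 0.065, 0.065], "travel": [[0.001, -0.031, -0.03], [0.001, -0.03, -0.03], [0, -0.03, -0.03], [0, 0, -0.03], [0, 0, -0.02]], "yaw": [-0.147, -0.147, -0.147, 0, 0]}}

```text
time_s: 3.32
position: [0.4728, 0.0276, 0.1071]
tool_rot: [[0.915, -0.403, -0.001], [-0.403, -0.915, 0.0], [-0.001, 0.0, -1.0]]
ft_force: [-0.5, 0.3, -0.3]
grip_width: 0.0651
gripper_force: 0.0
```

```bash
python3 - <<'E'
from h import *
o=env.observe(); print(o["q"],o["position"],o["tool_rot"][:,0])
E
```

```text
[-11.0257  23.8119  98.3331   0.0009  57.9243 102.7311] [0.4728 0.0276 0.1071] [ 0.9153 -0.4029 -0.0012]
```

Call:
{"fn": "jog_arm", "kwargs": {"hand": [0.065, 0.065, 0.065, 0.02, 0.02], "travel": [[0, 0, -0.03], [0, 0, -0.03], [0, 0, -0.016], [0, 0, 0], [0, 0, 0]], "yaw": [0, 0, 0, 0, 0], "grip_force": 90}}

```text
time_s: 3.95
position: [0.4735, 0.0281, 0.033]
tool_rot: [[0.916, -0.402, 0.001], [-0.402, -0.916, -0.0], [0.001, -0.0, -1.0]]
ft_force: [0.1, 1.0, 1.0]
grip_width: 0.0291
gripper_force: 0.0
```

Call:
{"fn": "jog_arm", "kwargs": {"hand": [0.02, 0.02, 0.02, 0.02, 0.02], "travel": [[0, 0, 0], [0, 0, 0], [0, 0, 0], [0, 0, 0.015], [0, 0, 0.03]], "yaw": [0, 0, 0, 0, 0]}}

```text
time_s: 4.58
position: [0.4722, 0.0285, 0.0771]
tool_rot: [[0.916, -0.402, -0.003], [-0.402, -0.916, 0.001], [-0.003, 0.001, -1.0]]
ft_force: [0.6, 0.4, -3.6]
grip_width: 0.027
gripper_force: 89.0
```

Call:
{"fn": "jog_arm", "kwargs": {"hand": [0.02, 0.02, 0.02, 0.02, 0.02], "travel": [[0.006, -0.03, 0.033], [0.006, -0.04, 0], [0.006, -0.04, 0], [0.006, -0.04, 0], [0.006, -0.04, 0]], "yaw": [-0.158, -0.158, -0.158, -0.158, -0.158]}}

```text
time_s: 5.2
position: [0.5028, -0.1628, 0.1101]
tool_rot: [[0.354, -0.935, -0.001], [-0.935, -0.354, 0.001], [-0.001, 0.0, -1.0]]
ft_force: [0.5, -0.4, -4.9]
grip_width: 0.0269
gripper_force: 89.5
```

Call:
{"fn": "jog_arm", "kwargs": {"hand": [0.02, 0.02, 0.02, 0.02, 0.02], "travel": [[0.006, -0.04, 0], [0, -0.005, 0], [0, 0, 0], [0, 0, 0], [0, 0, 0]], "yaw": [-0.158, 0, 0, 0, 0]}}

```text
time_s: 5.82
position: [0.509, -0.2058, 0.1104]
tool_rot: [[0.21, -0.978, -0.0], [-0.978, -0.21, 0.0], [-0.0, 0.0, -1.0]]
ft_force: [0.8, 0.3, -4.5]
grip_width: 0.027
gripper_force: 89.5
```

```bash
python3 - <<'E'
from h import *
im,o=shot("c1"); R=o["tool_rot"]; print(o["q"],o["position"],np.degrees(np.arctan2(R[1,0],R[0,0])))
E
```

```text
[-34.3693  29.6678  86.2368   0.0036  64.1124 133.5339] [ 0.509  -0.2058  0.1104] -77.90478068429658
```

View pics/c1.png

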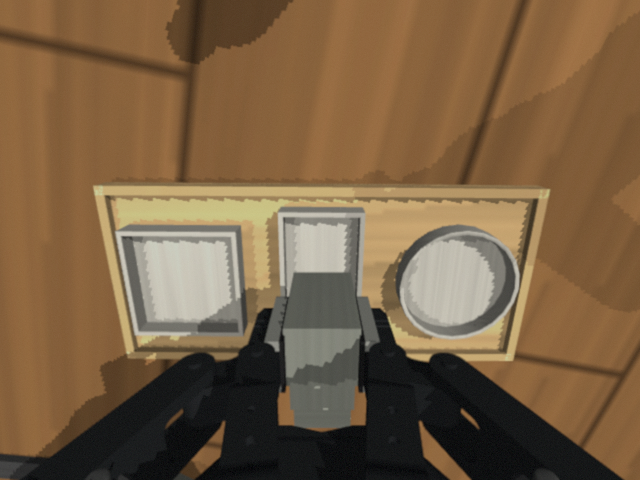

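The picture shows the held block square with the long bin (rim columns 280–363, block 285–365). Small shift, then down.

Call:
{"fn": "jog_arm", "kwargs": {"hand": [0.02, 0.02, 0.02, 0.02, 0.02], "travel": [[0.0015, -0.0025, -0.02], [0, 0, -0.025], [0, 0, -0.014], [0, 0, -0.004], [0, 0, -0.003]], "yaw": [-0.01, 0, 0, 0, 0]}}

```text
time_s: 6.5
position: [0.5109, -0.2093, 0.0447]
tool_rot: [[0.199, -0.98, 0.001], [-0.98, -0.199, -0.001], [0.001, -0.001, -1.0]]
ft_force: [-0.3, -0.4, -4.0]
grip_width: 0.0269
gripper_force: 89.6
```

Call:
{"fn": "jog_arm", "kwargs": {"hand": [0.02, 0.02, 0.05, 0.05, 0.05], "travel": [[0, 0, 0], [0, 0, 0], [0, 0, 0], [0, 0, 0], [0, 0, 0]], "yaw": [0, 0, 0, 0, 0]}}

```text
time_s: 7.12
position: [0.5107, -0.2093, 0.0447]
tool_rot: [[0.198, -0.98, 0.001], [-0.98, -0.198, -0.0], [0.001, -0.001, -1.0]]
ft_force: [-0.5, -0.1, 0.0]
grip_width: 0.0498
gripper_force: 0.0
```

Call:
{"fn": "jog_arm", "kwargs": {"hand": [0.05, 0.05, 0.05, 0.05, 0.05], "travel": [[0, 0, 0.02], [0, 0, 0.04], [0, 0, 0.04], [0, 0.02, 0.03], [0, 0, 0]], "yaw": [0, 0, 0, 0, 0]}}

```text
time_s: 7.75
position: [0.5112, -0.1887, 0.1765]
tool_rot: [[0.199, -0.98, 0.004], [-0.98, -0.2, -0.002], [0.003, -0.003, -1.0]]
ft_force: [0.1, 0.2, 0.2]
grip_width: 0.0496
gripper_force: 0.0
```

```bash
python3 - <<'E'
from h import *
im,o=shot("c2"); R=o["tool_rot"]; print(o["q"],o["position"],np.degrees(np.arctan2(R[1,0],R[0,0])))
E
```

```text
[-32.7162  24.8095  82.1004   0.0083  72.8273 135.7734] [ 0.5112 -0.1887  0.1765] -78.49231131955881
```

View pics/c2.png

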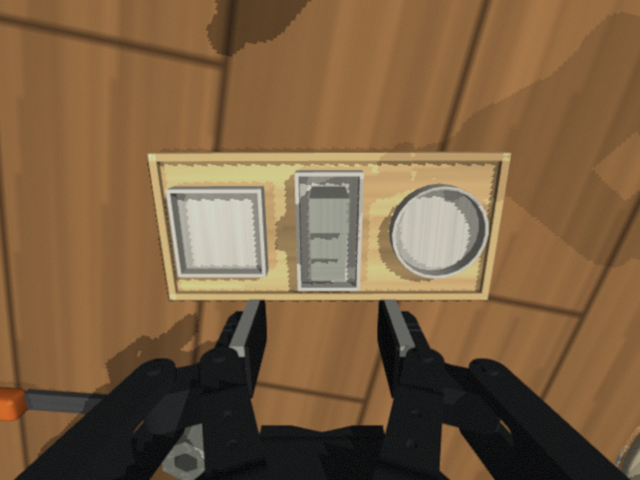

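The step block lies in the long bin at (330,240), steps up, within the rim. Next is the nut, gripped on the flats at 65°, clear of the file tip.

Call:
{"fn": "jog_arm", "kwargs": {"hand": [0.065, 0.065, 0.065, 0.065, 0.065], "travel": [[0.014, 0.041, 0], [0.014, 0.041, 0], [0.014, 0.041, 0], [0.014, 0.041, -0.02], [0.014, 0.041, -0.02]], "yaw": [0.157, 0.157, 0.157, 0.157, 0.157]}}

```text
time_s: 8.43
position: [0.5806, 0.0167, 0.1324]
tool_rot: [[0.836, -0.549, -0.002], [-0.549, -0.836, 0.0], [-0.002, 0.001, -1.0]]
ft_force: [0.8, -1.5, -0.6]
grip_width: 0.0649
gripper_force: 0.0
```

Call:
{"fn": "jog_arm", "kwargs": {"hand": [0.065, 0.065, 0.065, 0.065, 0.065], "travel": [[0.014, 0.043, -0.02], [0, 0, 0], [0, 0, 0], [0, 0, 0], [0, 0, 0]], "yaw": [0.154, 0, 0, 0, 0]}}

```text
time_s: 9.05
position: [0.5946, 0.0579, 0.1147]
tool_rot: [[0.907, -0.42, 0.001], [-0.42, -0.907, -0.0], [0.001, -0.0, -1.0]]
ft_force: [-0.6, -0.8, -0.3]
grip_width: 0.0649
gripper_force: 0.0
```

```bash
python3 - <<'E'
from h import *
im,o=shot("c3"); R=o["tool_rot"]; print(o["q"],o["position"],np.degrees(np.arctan2(R[1,0],R[0,0])))
E
```

```text
[ -5.7831  33.4386  77.8044  -0.0034  68.7194 109.0775] [0.5946 0.0579 0.1147] -24.85939996984706
```

View pics/c3.png

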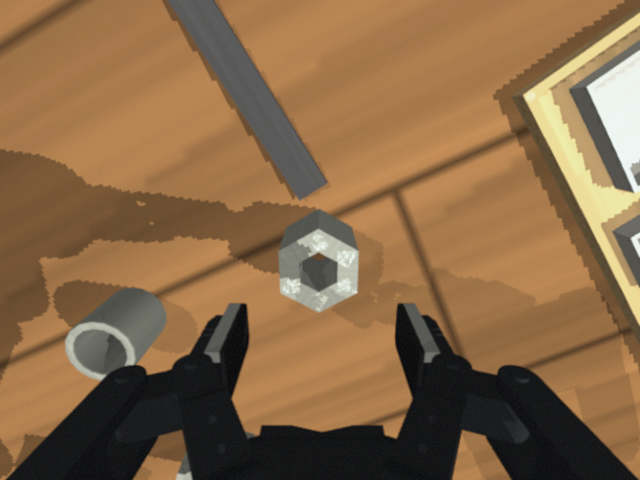

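Nut flats (columns 280–358) line up between the fingers (235–408), and the file tip at (312,190) and the sleeve are clear. Descending.

Call:
{"fn": "jog_arm", "kwargs": {"hand": [0.065, 0.065, 0.065, 0.04, 0.04], "travel": [[0, 0.0015, -0.03], [0, 0, -0.03], [0, 0, -0.021], [0, 0, 0], [0, 0, 0]], "yaw": [0, 0, 0, 0, 0]}}

```text
time_s: 9.72
position: [0.5947, 0.0601, 0.0339]
tool_rot: [[0.908, -0.419, 0.0], [-0.419, -0.908, -0.0], [0.0, -0.0, -1.0]]
ft_force: [0.3, 0.2, -4.9]
grip_width: 0.0449
gripper_force: 92.2
```

Call:
{"fn": "jog_arm", "kwargs": {"hand": [0.04, 0.04, 0.04, 0.04, 0.04], "travel": [[0, 0, 0], [0, 0, 0], [0, 0, 0.015], [0, 0, 0.03], [0, 0, 0.035]], "yaw": [0, 0, 0, 0, 0]}}

```text
time_s: 10.35
position: [0.5944, 0.0603, 0.115]
tool_rot: [[0.908, -0.419, -0.0], [-0.419, -0.908, 0.0], [-0.0, 0.0, -1.0]]
ft_force: [-0.2, -0.2, -5.5]
grip_width: 0.0453
gripper_force: 92.7
```

Call:
{"fn": "jog_arm", "kwargs": {"hand": [0.04, 0.04, 0.04, 0.04, 0.04], "travel": [[-0.03, -0.044, 0], [-0.03, -0.044, 0], [-0.03, -0.044, 0], [-0.03, -0.044, 0], [-0.03, -0.044, 0]], "yaw": [0, 0, 0, 0, 0]}}

```text
time_s: 10.98
position: [0.4438, -0.1611, 0.1146]
tool_rot: [[0.908, -0.419, 0.002], [-0.419, -0.908, -0.001], [0.002, 0.0, -1.0]]
ft_force: [0.5, -0.5, -5.4]
grip_width: 0.0448
gripper_force: 93.3
```

Call:
{"fn": "jog_arm", "kwargs": {"hand": [0.04, 0.04, 0.04, 0.04, 0.04], "travel": [[-0.028, -0.044, 0], [0, 0, 0], [0, 0, 0], [0, 0, -0.015], [0, 0, -0.02]], "yaw": [0, 0, 0, 0, 0]}}

```text
time_s: 11.6
position: [0.4175, -0.2029, 0.0787]
tool_rot: [[0.909, -0.417, 0.002], [-0.417, -0.909, -0.001], [0.002, 0.0, -1.0]]
ft_force: [-0.2, -0.2, -5.7]
grip_width: 0.0451
gripper_force: 94.3
```

Call:
{"fn": "jog_arm", "kwargs": {"hand": [0.04, 0.04, 0.04, 0.04, 0.04], "travel": [[-0.001, -0.001, -0.02], [0, 0, -0.01], [0, 0, -0.003], [0, 0, -0.0015], [0, 0, 0]], "yaw": [0, 0, 0, 0, 0]}}

```text
time_s: 12.22
position: [0.4158, -0.2048, 0.0442]
tool_rot: [[0.908, -0.419, 0.001], [-0.419, -0.908, -0.001], [0.001, 0.0, -1.0]]
ft_force: [0.7, -1.1, -5.8]
grip_width: 0.0449
gripper_force: 94.0
```

Call:
{"fn": "jog_arm", "kwargs": {"hand": [0.065, 0.065, 0.065, 0.065, 0.065], "travel": [[0, 0, 0], [0, 0, 0], [0, 0, 0], [0, 0, 0.02], [0, 0, 0.04]], "yaw": [0, 0, 0, 0, 0]}}

```text
time_s: 12.85
position: [0.4151, -0.2044, 0.1037]
tool_rot: [[0.908, -0.419, -0.002], [-0.419, -0.908, 0.002], [-0.003, -0.001, -1.0]]
ft_force: [0.3, -0.2, -0.7]
grip_width: 0.0653
gripper_force: 0.0
```

Call:
{"fn": "jog_arm", "kwargs": {"hand": [0.07, 0.07, 0.07, 0.07, 0.07], "travel": [[0.005, 0.03, 0.03], [0.005, 0.053, 0.02], [0.005, 0.053, 0], [0.005, 0.053, 0], [0.005, 0.053, 0]], "yaw": [-0.06, -0.06, -0.06, -0.06, -0.06]}}

```text
time_s: 13.48
position: [0.4406, 0.0389, 0.1541]
tool_rot: [[0.742, -0.67, 0.001], [-0.67, -0.742, -0.0], [0.001, -0.0, -1.0]]
ft_force: [0.1, -0.0, -0.5]
grip_width: 0.0698
gripper_force: 0.0
```

Call:
{"fn": "jog_arm", "kwargs": {"hand": [0.07, 0.07, 0.07, 0.07, 0.07], "travel": [[0.005, 0.053, 0], [0.005, 0.053, 0], [0.005, 0.053, -0.02], [0.002, 0.025, -0.02], [0, 0, 0]], "yaw": [-0.018, 0, 0, 0, 0]}}

```text
time_s: 14.1
position: [0.4568, 0.2224, 0.1127]
tool_rot: [[0.733, -0.68, -0.003], [-0.68, -0.733, -0.001], [-0.001, 0.002, -1.0]]
ft_force: [0.3, -0.5, -0.4]
grip_width: 0.0701
gripper_force: 0.0
```

```bash
python3 - <<'E'
from h import *
im,o=shot("c4"); R=o["tool_rot"]; print(o["q"],o["position"],np.degrees(np.arctan2(R[1,0],R[0,0])))
E
```

```text
[ 12.5849  26.1587  92.5785   0.0002  61.4101 145.414 ] [0.4568 0.2224 0.1127] -42.82921308554529
```

View pics/c4.png

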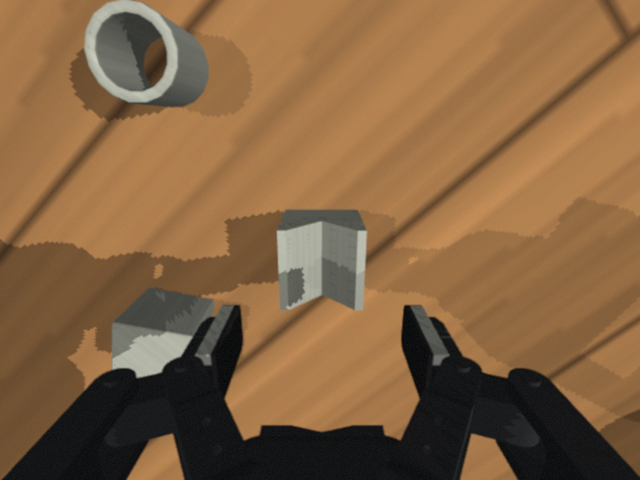

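V-block at columns 278–366, centred and aligned between the fingers (235–410). The plain block at (160,330) stays about 30 mm outside the finger. Descending.

Call:
{"fn": "jog_arm", "kwargs": {"hand": [0.07, 0.07, 0.07, 0.045, 0.045], "travel": [[0.0005, -0.001, -0.03], [0, 0, -0.03], [0, 0, -0.0195], [0, 0, 0], [0, 0, 0]], "yaw": [0, 0, 0, 0, 0]}}

```text
time_s: 14.78
position: [0.4586, 0.2197, 0.0355]
tool_rot: [[0.731, -0.682, 0.001], [-0.682, -0.731, 0.0], [0.001, -0.001, -1.0]]
ft_force: [-0.1, 0.1, -5.6]
grip_width: 0.0491
gripper_force: 93.6
```

Call:
{"fn": "jog_arm", "kwargs": {"hand": [0.045, 0.045, 0.045, 0.045, 0.045], "travel": [[0, 0, 0], [0, 0, 0], [0, 0, 0.015], [0, 0, 0.03], [0, 0, 0.035]], "yaw": [0, 0, 0, 0, 0]}}

```text
time_s: 15.4
position: [0.4574, 0.2203, 0.1147]
tool_rot: [[0.732, -0.682, -0.002], [-0.682, -0.732, -0.0], [-0.001, 0.001, -1.0]]
ft_force: [0.3, 1.3, -4.7]
grip_width: 0.0487
gripper_force: 94.1
```

Call:
{"fn": "jog_arm", "kwargs": {"hand": [0.045, 0.045, 0.045, 0.045, 0.045], "travel": [[0.017, -0.048, 0], [0.017, -0.048, 0], [0.017, -0.048, 0], [0.017, -0.048, 0], [0.017, -0.048, 0]], "yaw": [0.12, 0.12, 0.12, 0.12, 0.12]}}

```text
time_s: 16.02
position: [0.5432, -0.0211, 0.1141]
tool_rot: [[0.989, -0.146, -0.001], [-0.146, -0.989, 0.001], [-0.001, -0.001, -1.0]]
ft_force: [0.5, 0.3, -4.3]
grip_width: 0.0487
gripper_force: 94.6
```

Call:
{"fn": "jog_arm", "kwargs": {"hand": [0.045, 0.045, 0.045, 0.045, 0.045], "travel": [[0.017, -0.048, 0], [0.018, -0.049, 0], [0.018, -0.05, 0], [0, 0, 0], [0, 0, 0]], "yaw": [0.12, 0.12, 0.115, 0, 0]}}

```text
time_s: 16.65
position: [0.5955, -0.1662, 0.1137]
tool_rot: [[0.979, 0.203, -0.002], [0.203, -0.979, 0.001], [-0.001, -0.002, -1.0]]
ft_force: [-0.5, 0.3, -4.5]
grip_width: 0.0488
gripper_force: 95.0
```

```bash
python3 - <<'E'
from h import *
im,o=shot("c5"); R=o["tool_rot"]; print(o["q"],o["position"],np.degrees(np.arctan2(R[1,0],R[0,0])))
E
```

```text
[-26.5585  35.376   74.0622   0.0285  70.6737  51.736 ] [ 0.5955 -0.1662  0.1137] 11.696096323529087
```

View pics/c5.png

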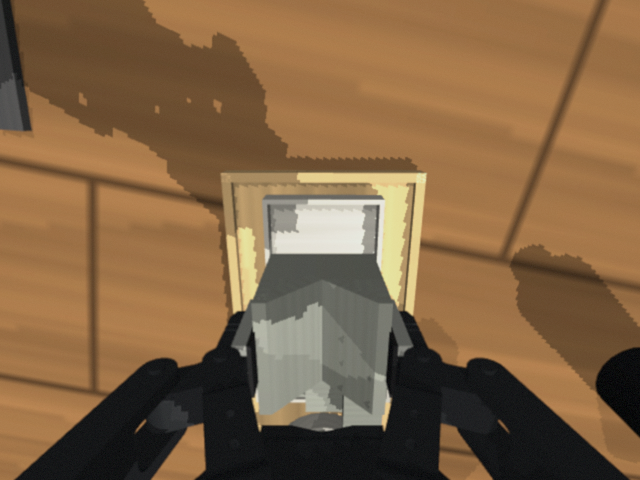

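The V-block is aligned with the square bin (rim columns 265–383, block centred at 322). Lowering.

Call:
{"fn": "jog_arm", "kwargs": {"hand": [0.045, 0.045, 0.045, 0.045, 0.045], "travel": [[0, -0.001, -0.025], [0, 0, -0.025], [0, 0, -0.012], [0, 0, -0.004], [0, 0, -0.0015]], "yaw": [0, 0, 0, 0, 0]}}

```text
time_s: 17.32
position: [0.5964, -0.1675, 0.0474]
tool_rot: [[0.979, 0.204, 0.001], [0.204, -0.979, -0.0], [0.001, 0.001, -1.0]]
ft_force: [0.5, -0.1, -4.4]
grip_width: 0.0484
gripper_force: 95.0
```

Call:
{"fn": "jog_arm", "kwargs": {"hand": [0.045, 0.07, 0.07, 0.07, 0.07], "travel": [[0, 0, 0], [0, 0, 0], [0, 0, 0], [0, 0, 0], [0, 0, 0.02]], "yaw": [0, 0, 0, 0, 0]}}

```text
time_s: 17.95
position: [0.5955, -0.1675, 0.0661]
tool_rot: [[0.979, 0.203, -0.002], [0.203, -0.979, 0.001], [-0.002, -0.002, -1.0]]
ft_force: [0.5, 0.1, -0.1]
grip_width: 0.0696
gripper_force: 0.0
```

Call:
{"fn": "jog_arm", "kwargs": {"hand": [0.07, 0.07, 0.07, 0.07, 0.07], "travel": [[0, 0, 0.04], [0, 0, 0.06], [-0.03, 0, 0.05], [-0.03, 0, 0.03], [0, 0, 0]], "yaw": [0, 0, 0, 0, 0]}}

```text
time_s: 18.58
position: [0.5356, -0.168, 0.2498]
tool_rot: [[0.979, 0.203, 0.005], [0.203, -0.979, -0.003], [0.004, 0.004, -1.0]]
ft_force: [0.3, 0.1, -0.2]
grip_width: 0.0702
gripper_force: 0.0
```

Call:
{"fn": "jog_arm", "kwargs": {"hand": [0.07, 0.07, 0.07, 0.07, 0.07], "travel": [[-0.03, 0, 0.02], [-0.03, 0, 0], [0, 0, 0], [0, 0, 0], [0, 0, 0]], "yaw": [0, 0, 0, 0, 0]}}

```text
time_s: 19.2
position: [0.4768, -0.1677, 0.2662]
tool_rot: [[0.979, 0.204, -0.001], [0.204, -0.979, 0.001], [-0.001, -0.001, -1.0]]
ft_force: [-0.1, 0.8, -0.3]
grip_width: 0.0698
gripper_force: 0.0
```

```bash
python3 - <<'E'
from h import *
im,o=shot("c6"); print(o["position"],o["ft_force"],o["time_s"])
E
```

```text
[ 0.4768 -0.1677  0.2662] [-0.1167  0.8053 -0.2894] 19.2
```

View pics/c6.png

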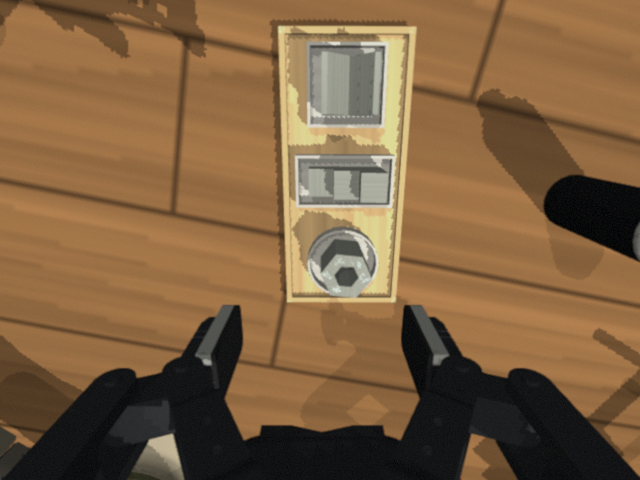

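All three parts sit within their rims: V-block (345,83), step (345,182), nut bore (347,277). I'll zoom in for a numerical check.

```bash
python3 - <<'E'
from h import *
im=cv2.imread("pics/c6.png")[25:305,270:425]
cv2.imwrite("pics/z6.png",cv2.resize(im,None,fx=2.1,fy=2.1,interpolation=cv2.INTER_CUBIC))
E
```

```text
(no output)
```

View pics/z6.png

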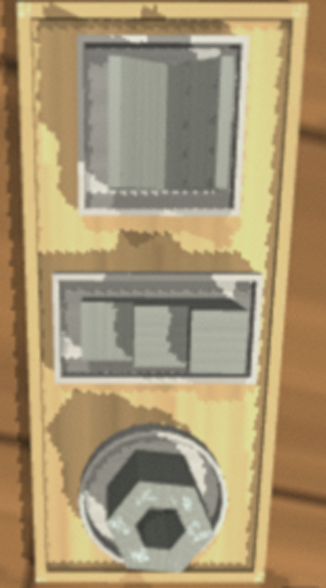

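```bash
python3 - <<'E'
from h import *
o=load("c6"); f=lambda p,z: ray(np.array(p)/2.1+[270,25],"wrist",z,o)[0][:2]
print("v",f((169,122),.061),"sq",[.596,-.167])
hi,lo=f((220,341),.061),f((107,331),.033); print("step",(hi+lo)/2,np.linalg.norm(hi-lo),[.506,-.1855])
print("nut",f((159,528),.061),[.4165,-.204])
# bins re-measured
print(f((160,125),.024),f((157,327),.024),f((153,497),.024))
E
```

```text
v [ 0.5944 -0.1683] sq [0.596, -0.167]
step [ 0.5063 -0.1864] 0.0505384889446032 [0.506, -0.1855]
nut [ 0.4171 -0.2049] [0.4165, -0.204]
[ 0.5964 -0.1665] [ 0.5066 -0.1857] [ 0.4182 -0.2038]
```

All three parts are within about 2 mm of their bin centres and look flat, with 50.5 mm between the step block's end steps (50 expected). The arm is clear, so I'm handing in.

```bash
python3 -c "
from rig import env
print(env.close_job())"
```

```text
the job is handed in; nothing more can be done
None
```

The V-block, stepped block and nut are each in their own bin, upright and within about 2 mm of centre by the final wrist picture; the job was handed in at about 19 s with nothing else touched, and no verdict came back.

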